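# Riffle a gravel sample through the splitter

### The arm

A 6-joint arm with a two-finger parallel gripper is mounted at the origin on the work surface. World frame = base frame: x ahead of the robot, y to its left, z up, the work surface at z = 0. Lengths are in mm, angles in rad, forces in N, time in s.
With the tool pointing down it reaches from about 300 to 775 mm from the base axis. Payload 14.6 kg.
Tool frame: the origin (TCP) lies on the centre line of the jaws, within the pads' length; the fingertips stand 19 mm ahead of it and the grasp point (between the pads) is the TCP (bot.tip_reach is the distance from the TCP to the fingertips, in mm); y points along the fingers, x is the direction in which the jaws open and shut, and the axes are right-handed (so a half turn about y gives the same grasp; the last joint's range is limited). The gripper opens to 85 mm and grips with 20 to 120 N. Pads are 22 mm wide; open, the fingers measure 114 mm over their backs; the gripper's body (76 mm by 85 mm) begins 54 mm behind the grasp point. The pads swing forward as they close: fully open they stand 13 mm farther back than shut.
Start: joints at [1.212, 0.3, 1.521, -0, 1.321, -0.067], TCP at [158.22, 526.741, 250.281] pointing down, gripper open.
Joint ranges: [-3.03, 3.03], [-0.79, 2.21], [0.23, 2.52], [-1.04, 4.18], [0, 3.07], [-2.55, 2.55]. Speed limits (rad/s): [2.22, 2.22, 2.57, 3.14, 3.14, 3.14].

### API

Orientations are given as a unit quaternion [w, x, y, z].
In Python, from rig import bot gives the robot as it stands. Calls block until the motion is done:
- bot.move_to(position, orientation): joint-space move of the TCP to a pose.
- bot.servo_line(position, attitude=None, speed=150, until_force=None): straight line of the TCP; attitude=None keeps the orientation; speed is the mean speed in mm/s. With until_force (N) it stops when the force on the tool has changed by that much, and returns True; else False.
- bot.move_joints(angles): joint-space move.
- bot.move_gripper(opening, grip_force=None): finger opening in mm; grip_force is the grip in N (None keeps the last); returns when the fingers have stopped.
- bot.dwell(seconds).
- bot.ik(position, orientation): joint angles nearest the present ones, or None.
- bot.read_state(): the state.
- bot.read_camera(name): name is "side" or "top" or "wrist"; returns a dict with "image" (420x560x3 uint8, blue, green, red), "depth" (420x560 float32, mm along the optical axis (not along the pixel's ray), 0 where there is no reading), "fovy" (degrees; the focal length in pixels is half the picture's height over the tangent of half this angle, whatever the lens; pixels are square), "cx", "cy" (the principal point, pixels), "eye" and "attitude" of the camera in the world; the wrist camera has in their place "mount" (4x4, takes a point from camera to tool coordinates, whose origin is the TCP and whose axes are the tool frame's). Camera axes: x right, y down, z forward; pixel columns grow to the right and rows downward; lengths in mm; the calibration is good to about 2 mm. A picture is of the moment at which its call begins: read the wrist's pose just before it.
A pose or a line that the arm cannot do raises bot.MotionError and nothing moves.
- bot.finish_job(): hands the job in, once; it reports no verdict.
The state is a dict: "clock": time; "joint_positions": joint angles; "qvel": joint speeds; "effort": joint torques, N m; "ee_pos": TCP position; "tool_rot": TCP orientation; "ft_force": force on the tool from outside, world axes, zero at the start; "moment": the same for the moment, N m; "grip_width": finger opening in mm.
Only numpy, scipy, OpenCV 4.12 (cv2) and the standard library are available. Lean on these libraries where they do the work, as an engineer would, in place of code of your own. Each camera call takes 0.05 s, during which the arm holds its last target. There are 200 camera calls.

### The job

Tip the flip-top can over the splitter's hopper so that its lid swings open and the whole gravel sample drops in while the gate is shut, then gently stand the emptied can upright in the flat tray with the round tins, its lid closed. Once all the pebbles lie in the hopper, swing the gate lever right over so that they run down the chutes into the two pans, and leave it there. Spill none, and do not disturb the other things on the bench.

Things in the scene. Friction and masses are not known exactly. Their poses are not given: they have to be found in the camera images.
- can: bare steel flip-top can, loose, about 0.3 kg. Origin: centre of underside; x to its pouring front, z up. Floor x -27..27, y -32..32 mm; back wall upright at x=-27; front wall leans out from x=27 at the floor to x=47 at the top; 72 mm high, 75 with lid; walls 2.5 mm. Handle behind it (-x). Starts upright on the bench right of the splitter, lid shut, holding six pebbles
- can_handle (a point): middle of the can's wooden upright handle bar: can x=-63, y=0, z=38 mm; axes as the can. Bar 16 mm (x) by 12 mm (y, flat faces to pinch) by 54 mm tall (can z 11 to 65), 28 mm free between it and the back wall; two flat arms, 12 mm wide, join it to the wall at z=18 and 58
- can_mouth (a point): centre of the can's mouth, can x=10, y=0, z=72 mm; the mouth spans can x -27..47, y -32..32. Axes as the can. Tipped forward about 110 degrees or more, with the front wall lowest, the can empties over its front lip; tip it slowly past level and the pebbles land within about 70 mm ahead of the lip
- lid (a joint): angle of the can's flat steel lid, 84 by 66 mm, 30 g, no catch: 0 shut, 1.45 rad at its stop. Hinged on top of the back wall (can x=-27, z=72 mm, axis along can y), above the handle: it swings open by itself when the can is tipped forward past level and falls shut when the can is upright
- pebble0: rounded river pebble, about 15 by 15 by 18 mm, 12 g, one of six; they lie in the can at the start and roll easily on the steel. Origin near its middle
- pebble1: rounded river pebble, about 15 by 15 by 18 mm, 12 g, one of six; they lie in the can at the start and roll easily on the steel. Origin near its middle
- pebble2: rounded river pebble, about 15 by 15 by 18 mm, 12 g, one of six; they lie in the can at the start and roll easily on the steel. Origin near its middle
- pebble3: rounded river pebble, about 15 by 15 by 18 mm, 12 g, one of six; they lie in the can at the start and roll easily on the steel. Origin near its middle
- pebble4: rounded river pebble, about 15 by 15 by 18 mm, 12 g, one of six; they lie in the can at the start and roll easily on the steel. Origin near its middle
- pebble5: rounded river pebble, about 15 by 15 by 18 mm, 12 g, one of six; they lie in the can at the start and roll easily on the steel. Origin near its middle
- splitter: steel riffle splitter, fixed, 186 mm high. Origin: on the bench under its middle; y along it, x across (away from the robot at yaw 0). Hopper mouth x -52..52, y -108..108 mm, rim z=186, sides narrow to the gate at z=135. Four 54 mm chutes below lead by turns to -x and +x, into two open pans, 92 (x) by 206 (y) by 40 mm high, centred at x=-69 and 69, not to be moved
- hopper (a point): centre of the shut gate, the hopper's floor: splitter x=0, y=0, z=135 mm. Axes as the splitter
- gate (a joint): angle of the splitter's gate: 0 shut (start), 1.5 rad fully open at its stop; its two flaps move together, worked by the lever. Friction of about 0.15 N m (2 N at the grip) holds it where it is left
- lever_grip (a point): middle of the lever's round white grip, 16 mm across, lying along splitter y from 114 to 158 mm (this point y=138), outside the hopper's +y end; the lever itself, a flat 14 mm bar, is at y=118. 90 mm from the pivot. Shut: grip at splitter x=-62, z=215 mm. Opening swings it up and over towards splitter +x, ending at x=55, z=177 mm. The point's axes turn with the lever
- lever_pivot (a point): point on the lever's pivot axis (along splitter y): splitter x=-24, y=138, z=133 mm
- tray: flat aluminium tray, fixed, 240 mm (x) by 180 mm (y), walls 3 mm thick, 14 mm high. Origin: on the bench under its middle. Two round tins stand in its +x half (x 70 to 82, y about -45 and 45 mm); the -x half is free. It lies left of the splitter
- tray_floor (a point): centre of the tray's floor, 3 mm above the bench. Axes as the tray
- round_tin0: round aluminium tin, 58 mm across, 40 mm high, in the tray; leave alone. Origin: centre of underside
- round_tin1: round aluminium tin, 62 mm across, 34 mm high, in the tray; leave alone. Origin: centre of underside
- round_tin2: round aluminium tin, 60 mm across, 42 mm high, close to the can, in front (can +x) or beside it (can -y); leave alone. Origin: centre of underside
- wash_bottle: white bottle, 58 mm across, 150 mm high, close to the can, in front (can +x) or beside it (can -y); leave alone. Origin: centre of underside
- dish: white porcelain bowl, 72 mm across, 30 mm high, close to the splitter on its -x side; leave alone. Origin: centre of underside
- weight: round steel knob weight, 60 mm across, 52 mm high, beyond the splitter on the right; leave alone. Origin: centre of underside
- brush: brush lying on the bench beyond the splitter on the left; leave alone. Origin: underside, near its middle
Not all that is in view belongs to the job. What is shaped like the can but red is not meant.

How it is judged (in metres and radians):
On the way, in this order (a step that is already met when the one before it is completed fails the run):
1. the can is tipped forward with its lid swung open (angle between can's own z axis and vertical above 1.25 rad and value of joint lid above 0.12 rad), for 0.02 s.
2. all six pebbles lie in the hopper with the gate shut (x of pebble0 in the frame of splitter between -0.052 and 0.052 m and y of pebble0 in the frame of splitter between -0.108 and 0.108 m and z of pebble0 in the frame of splitter between 0.128 and 0.19 m and x of pebble1 in the frame of splitter between -0.052 and 0.052 m and y of pebble1 in the frame of splitter between -0.108 and 0.108 m and z of pebble1 in the frame of splitter between 0.128 and 0.19 m and x of pebble2 in the frame of splitter between -0.052 and 0.052 m and y of pebble2 in the frame of splitter between -0.108 and 0.108 m and z of pebble2 in the frame of splitter between 0.128 and 0.19 m and x of pebble3 in the frame of splitter between -0.052 and 0.052 m and y of pebble3 in the frame of splitter between -0.108 and 0.108 m and z of pebble3 in the frame of splitter between 0.128 and 0.19 m and x of pebble4 in the frame of splitter between -0.052 and 0.052 m and y of pebble4 in the frame of splitter between -0.108 and 0.108 m and z of pebble4 in the frame of splitter between 0.128 and 0.19 m and x of pebble5 in the frame of splitter between -0.052 and 0.052 m and y of pebble5 in the frame of splitter between -0.108 and 0.108 m and z of pebble5 in the frame of splitter between 0.128 and 0.19 m and value of joint gate below 0.1 rad), for 0.2 s.
3. the gate lever has been swung right over (1.25 of its 1.5 rad) (value of joint gate above 1.25 rad), for 0.2 s.
At the end, for the whole second after the job is handed in: All six pebbles rest in the two pans; the gate lever is still over (above 1.2 rad); the can stands on the tray floor (within 4 mm), its origin within the tray, upright within 0.08 rad, lid shut within 0.15 rad; pebbles and can at rest (under 0.03 m/s) (z of pebble0 in the frame of splitter between 0 and 0.04 m and y of pebble0 in the frame of splitter between -0.103 and 0.103 m and (x of pebble0 in the frame of splitter between -0.115 and -0.023 m or x of pebble0 in the frame of splitter between 0.023 and 0.115 m) and z of pebble1 in the frame of splitter between 0 and 0.04 m and y of pebble1 in the frame of splitter between -0.103 and 0.103 m and (x of pebble1 in the frame of splitter between -0.115 and -0.023 m or x of pebble1 in the frame of splitter between 0.023 and 0.115 m) and z of pebble2 in the frame of splitter between 0 and 0.04 m and y of pebble2 in the frame of splitter between -0.103 and 0.103 m and (x of pebble2 in the frame of splitter between -0.115 and -0.023 m or x of pebble2 in the frame of splitter between 0.023 and 0.115 m) and z of pebble3 in the frame of splitter between 0 and 0.04 m and y of pebble3 in the frame of splitter between -0.103 and 0.103 m and (x of pebble3 in the frame of splitter between -0.115 and -0.023 m or x of pebble3 in the frame of splitter between 0.023 and 0.115 m) and z of pebble4 in the frame of splitter between 0 and 0.04 m and y of pebble4 in the frame of splitter between -0.103 and 0.103 m and (x of pebble4 in the frame of splitter between -0.115 and -0.023 m or x of pebble4 in the frame of splitter between 0.023 and 0.115 m) and z of pebble5 in the frame of splitter between 0 and 0.04 m and y of pebble5 in the frame of splitter between -0.103 and 0.103 m and (x of pebble5 in the frame of splitter between -0.115 and -0.023 m or x of pebble5 in the frame of splitter between 0.023 and 0.115 m) and linear speed of each of pebble0, pebble1, pebble2, pebble3, pebble4, pebble5, can below 0.03 m/s and value of joint gate above 1.2 rad and value of joint lid below 0.15 rad and angle between can's own z axis and vertical below 0.08 rad and x of can in the frame of tray between -0.125 and 0.125 m and y of can in the frame of tray between -0.095 and 0.095 m and z of can in the frame of tray between -0.002 and 0.007 m); the robot touches nothing.
It fails at once if a bystander is pushed more than 25 mm or knocked over (distance of any of round_tin0, round_tin1, round_tin2, wash_bottle, dish, weight, brush from where it was at the start of the episode above 0.025 m or angle between any of round_tin0, round_tin1, round_tin2, wash_bottle, dish, weight, brush's own z axis and vertical above 0.5 rad).
It fails at once if the can is banged down: over 60 N between can and tray (contact force between can and tray above 60 N).
It also fails if it takes over 72 s, if anything falls off the work surface, if the arm or the gripper's body presses on something with over 40 N, if the wrist force passes 120 N, or if a joint passes its speed limit or range.

## Working session

There is one attempt and no reset: what is moved stays moved. The work goes in short steps, each a Python script; the robot and the scene stay as the last script left them, time stands still between calls to the robot, and variables do not carry over. Pictures are saved under pics/ and viewed, about 8 in all and at most 12, crops included, and the job is handed in when it is done.

```bash
mkdir -p pics; ls; cat > h.py <<'E'
import numpy as np, cv2
from scipy.spatial.transform import Rotation as R
from rig import bot
def quat(M):  # matrix -> wxyz
    q=R.from_matrix(M).as_quat(); return [q[3],q[0],q[1],q[2]]
def mat(q): return R.from_quat([q[1],q[2],q[3],q[0]]).as_matrix()
def cam(name):
    s=bot.read_state(); c=bot.read_camera(name); 
    if name=="wrist":
        T=np.eye(4);T[:3,:3]=mat(s["tool_rot"]);T[:3,3]=s["ee_pos"];T=T@np.array(c["mount"])
    else:
        T=np.eye(4);T[:3,:3]=mat(c["attitude"]) if np.size(c["attitude"])==4 else np.array(c["attitude"]);T[:3,3]=c["eye"]
    c["T"]=T;c["f"]=c["image"].shape[0]/2/np.tan(np.radians(c["fovy"])/2)
    return c
def cloud(c):
    d=c["depth"];h,w=d.shape;u,v=np.meshgrid(np.arange(w),np.arange(h))
    P=np.stack([(u-c["cx"])/c["f"]*d,(v-c["cy"])/c["f"]*d,d],-1)
    P=P@c["T"][:3,:3].T+c["T"][:3,3];P[d==0]=np.nan
    return P
E
python3 - <<'E'
from h import *
import pickle
print(bot.read_state())
for n in("top","side"):
    c=cam(n);cv2.imwrite(f"pics/{n}0.png",c["image"]);pickle.dump(c,open(n+"0.pkl","wb"));print(n,c["fovy"],c["cx"],c["cy"],c["T"].round(2),(c["depth"]>0).mean())
E
```

```text
pics
{'clock': 0.0, 'joint_positions': array([ 1.21241467e+00,  3.00483939e-01,  1.52162052e+00, -1.77227454e-05,
        1.32070344e+00, -6.66029655e-02]), 'qvel': array([-0.00067654, -0.00127989, -0.00010069, -0.00016112,  0.00295506,
        0.00013489]), 'effort': array([ 4.38472907e-04, -5.43501484e+01, -3.61795950e+01, -4.99087218e-05,
        4.01454527e-03, -3.90218179e-05]), 'ee_pos': array([158.13927157, 526.53827165, 249.69757603]), 'tool_rot': array([-0.56713566,  0.56761167,  0.42164572, -0.42236124]), 'ft_force': array([0.42223773, 0.68237397, 0.69316611]), 'moment': array([ 0.02373779, -0.00547931, -0.00810911]), 'grip_width': 85.3255147985658}
top 56.01103279120383 274.4801244643303 205.5196657329503 [[-1.00000e-02 -9.70000e-01  2.20000e-01  2.73000e+02]
 [-1.00000e+00  1.00000e-02 -1.00000e-02 -1.78200e+01]
 [ 0.00000e+00 -2.20000e-01 -9.80000e-01  1.18171e+03]
 [ 0.00000e+00  0.00000e+00  0.00000e+00  1.00000e+00]] 0.996062925170068
side 53.57054723028397 283.4913283252984 213.12222939211821 [[ 9.90000e-01 -1.30000e-01  1.10000e-01  3.83920e+02]
 [-1.70000e-01 -7.40000e-01  6.50000e-01 -8.16590e+02]
 [-0.00000e+00 -6.60000e-01 -7.50000e-01  1.06434e+03]
 [ 0.00000e+00  0.00000e+00  0.00000e+00  1.00000e+00]] 0.9958971088435374
```

View pics/top0.png

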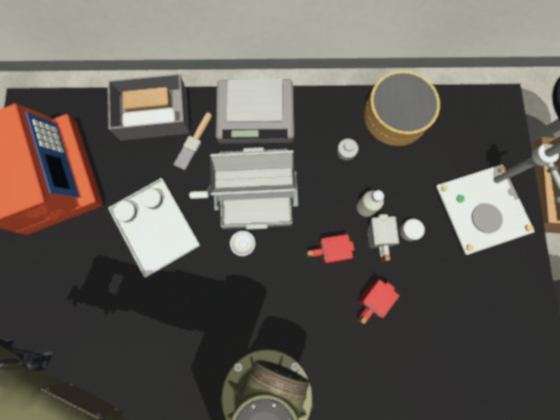

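View pics/side0.png

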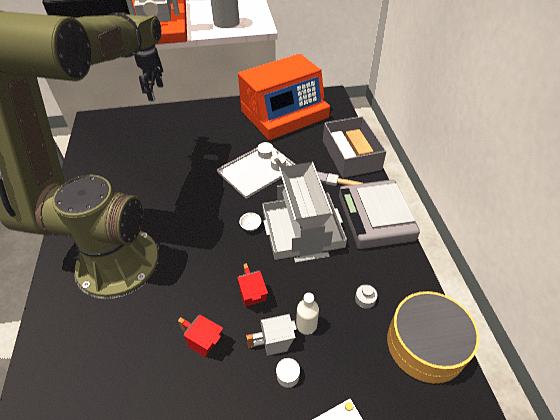

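```bash
python3 - <<'E'
from h import *
import pickle
t=pickle.load(open("top0.pkl","rb"));s=pickle.load(open("side0.pkl","rb"))
P=cloud(t);Q=cloud(s)
print("bench z",np.nanmedian(P[330:360,400:500,2]),np.nanmedian(Q[150:190,120:180,2]))
def rect(C,zr,xr,yr,name):
    m=(C[...,2]>zr[0])&(C[...,2]<zr[1])&(C[...,0]>xr[0])&(C[...,0]<xr[1])&(C[...,1]>yr[0])&(C[...,1]<yr[1])
    p=C[m][:,:2].astype(np.float32)
    if len(p)<5: print(name,len(p));return
    r=cv2.minAreaRect(p);print(name,len(p),np.round(r[0],1),np.round(r[1],1),round(r[2],1),"zmed",np.nanmedian(C[m][:,2]).round(1))
def reg(C,u0,u1,v0,v1):
    p=C[v0:v1,u0:u1].reshape(-1,3);return np.nanmin(p,0).round(),np.nanmax(p,0).round()
print("can region",reg(P,365,400,210,262)); print("split",reg(P,185,300,145,230)); print("tray",reg(P,108,200,178,275))
c=P[232,383];print("can",c,"split",P[190,255],"tray",P[240,160])
for n,C in(("top",P),("side",Q)):
    rect(C,(68,82),(c[0]-60,c[0]+60),(c[1]-45,c[1]+45),n+" can lid")
    rect(C,(30,66),(c[0]-110,c[0]-50),(c[1]-30,c[1]+30),n+" handle")
    k=P[190,255]
    rect(C,(178,195),(k[0]-90,k[0]+90),(k[1]-130,k[1]+113),n+" rim")
    rect(C,(195,230),(k[0]-150,k[0]+90),(k[1]+90,k[1]+190),n+" grip")
    d=P[240,160];rect(C,(6,20),(d[0]-160,d[0]+160),(d[1]-120,d[1]+120),n+" tray")
im=lambda c,a,b,d,e,k:cv2.resize(c["image"][d:e,a:b],None,fx=k,fy=k,interpolation=cv2.INTER_CUBIC)
A=im(t,180,310,140,240,3);B=im(t,350,440,180,280,3)
o=np.zeros((300,A.shape[1]+B.shape[1],3),np.uint8);o[:,:390]=A;o[:,390:]=B;cv2.imwrite("pics/crop.png",o)
E
```

```text
bench z -0.6381408978700165 0.554205447376944
can region (array([ 368., -408.,   -7.]), array([ 525., -288.,   91.]))
split (array([ 466., -107.,  -10.]), array([744., 253., 225.]))
tray (array([337., 164., -10.]), array([637., 491., 223.]))
can [ 444.75938348 -333.44212765   72.46310706] split [544.100024    25.42528204 177.39202817] tray [439.3535458  318.01828856   2.64838629]
top can lid 669 [ 451.6 -338.2] [86.4 66.6] 2.9 zmed 74.6
top handle 59 [ 381.1 -341.9] [27.3 12.9] 1.0 zmed 60.2
top rim 246 [582.9  28.9] [101.9 217.1] 0.1 zmed 185.5
top grip 115 [527.4 166. ] [23.2 43.2] 4.3 zmed 219.6
top tray 558 [460.6 320.3] [279.3 234.2] 2.0 zmed 10.0
side can lid 804 [ 455.5 -340.6] [98.9 67.6] 2.4 zmed 75.6
side handle 87 [ 379.9 -343.7] [28.7 14.8] 2.6 zmed 59.6
side rim 274 [584.   26.8] [104.2 224.1] 1.2 zmed 185.4
side grip 79 [521.  160.3] [22.8 48.6] 20.0 zmed 218.5
side tray 548 [444.4 319.3] [241.5 302.9] 86.8 zmed 8.5
```

View pics/crop.png

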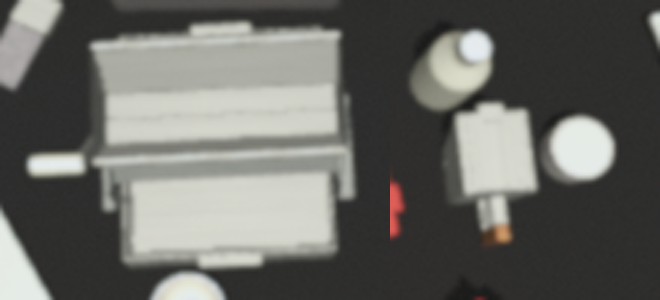

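```bash
python3 - <<'E'
from h import *
import pickle
t=pickle.load(open("top0.pkl","rb"));s=pickle.load(open("side0.pkl","rb"))
def ray(c,uv,z):
    uv=np.asarray(uv,float).reshape(-1,2);d=np.c_[(uv[:,0]-c["cx"])/c["f"],(uv[:,1]-c["cy"])/c["f"],np.ones(len(uv))]@c["T"][:3,:3].T
    e=c["T"][:3,3];return e+d*((z-e[2])/d[:,2])[:,None]
# tray
for c,box,n in((t,(105,203,175,280),"top"),(s,(215,300,140,200),"side")):
    m=np.zeros(c["image"].shape[:2],np.uint8);a,b,d,e=box
    m[d:e,a:b]=(c["image"][d:e,a:b].min(2)>110)*255
    k=max(cv2.findContours(m,0,cv2.CHAIN_APPROX_NONE)[0],key=cv2.contourArea).reshape(-1,2)
    w=ray(c,k,14)[:,:2].astype(np.float32);r=cv2.minAreaRect(w);print(n,"tray",r,cv2.boxPoints(r).round().tolist())
P=cloud(t);Q=cloud(s)
for n,c,C in(("top",t,P),("side",s,Q)):
    I=c["image"].astype(int);red=((I[...,2]>90)&(I[...,1]<60)&(I[...,0]<70)).astype(np.uint8)
    nl,L,st,_=cv2.connectedComponentsWithStats(red)
    for i in range(1,nl):
        p=C[L==i];p=p[p[:,2]<110]
        if st[i,4]>150 and len(p) and np.nanmean(p[:,1])<-100:
            q=p[p[:,2]>66][:,:2].astype(np.float32);print(n,"red",np.nanmin(p,0).round(),np.nanmax(p,0).round(),cv2.minAreaRect(q))
# red handle (brownish) near; rim corners by yaw: fit line to +-x rim
for n,C in(("top",P),("side",Q)):
    m=(C[...,2]>181)&(C[...,2]<190)&(abs(C[...,0]-583)<60)&(abs(C[...,1]-28)<100)
    p=C[m]
    for sg in(-1,1):
        q=p[(p[:,0]-583)*sg>40];
        if len(q)>10: f=np.polyfit(q[:,1],q[:,0],1);print(n,"rim",sg,len(q),f,np.polyval(f,28))
for nm,u,v in(("bottle",371,203),("bottlecap",377,197),("tin2",413,230),("dish",242,243)): print(nm,P[v,u].round())
E
```

```text
top tray ((480.4548645019531, 337.8800354003906), (246.92926025390625, 186.14605712890625), 30.539073944091797) [[327.0, 355.0], [421.0, 195.0], [634.0, 320.0], [540.0, 481.0]]
side tray ((506.1880187988281, 286.48480224609375), (251.69923400878906, 329.72125244140625), 28.7868709564209) [[317.0, 370.0], [475.0, 81.0], [696.0, 203.0], [537.0, 492.0]]
side red [ 359. -249.   -4.] [ 441. -109.   82.] ((399.54052734375, -206.03472900390625), (66.31436920166016, 85.71249389648438), 9.165436744689941)
side red [ 202. -366.   -2.] [ 288. -295.   80.] ((247.92446899414062, -335.3468322753906), (22.093595504760742, 84.69319915771484), 51.28428649902344)
top rim -1 165 [-3.4929770e-02  5.3889023e+02] 537.9121960792852
top rim 1 91 [-1.96128614e-02  6.42131556e+02] 641.5823962805359
side rim -1 103 [-3.47771981e-02  5.37227512e+02] 536.2537504160308
side rim 1 87 [-1.91177005e-02  6.40498348e+02] 639.9630523464816
bottle [ 521. -295.  112.]
bottlecap [ 528. -302.  151.]
tin2 [ 455. -431.   39.]
dish [427.  72.   5.]
```

```bash
cat >> h.py <<'E'
def tool_in_can(phi,sgn=1):
    y=np.array([np.cos(phi),0,-np.sin(phi)]);x=np.array([0,sgn,0.]);return np.stack([x,y,np.cross(x,y)],1)
def canR(psi,th): return R.from_euler('z',psi).as_matrix()@R.from_euler('y',th).as_matrix()
E
python3 - <<'E'
from h import *
D=np.radians
print(mat(bot.read_state()["tool_rot"]).round(2))
lip=np.array([47,0,72.]);g=np.array([-63,0,46.])
for phi in(30,45,60,75,90):
  for sg in(1,-1):
    T=tool_in_can(D(phi),sg)
    M=canR(D(3),0);q=bot.ik(np.array([374,-342,46.]),quat(M@T));print("phi",phi,sg,"grasp",None if q is None else np.round(q,2))
    for psi in(0,30,60,90,120,150,180,-150,-120,-90,-60,-30):
      res=[]
      f=np.array([np.cos(D(psi)),np.sin(D(psi)),0])
      for th in(0,40,80,110,125):
        M=canR(D(psi),D(th)); L=np.array([583,28,0])-f*30+[0,0,300-85*min(th/80,1)]
        q=bot.ik(L+M@(g-lip),quat(M@T));res.append(q is not None and np.round(q,1).tolist())
      if sum(r is not False for r in res)>=4: print(psi,res)
E
```

```text
[[ 0.29 -0.   -0.96]
 [ 0.96 -0.    0.29]
 [-0.   -1.    0.  ]]
phi 30 1 grasp [-1.19  0.57  2.11  1.6   0.96  2.11]
0 [[-0.0, -0.3, 2.4, 0.5, 0.1, -2.0], [-0.0, -0.1, 1.9, 0.0, 1.0, -1.6], [-0.0, 0.3, 1.3, -0.0, 1.8, -1.6], [-0.0, 0.8, 0.8, -0.0, 2.4, -1.6], [-0.0, 1.0, 0.6, -0.0, 2.7, -1.6]]
30 [False, [-0.3, -0.1, 1.8, 0.3, 1.1, -2.5], [-0.0, 0.3, 1.3, -0.2, 1.8, -2.1], [0.1, 0.7, 0.9, -0.4, 2.3, -2.2], [0.1, 0.9, 0.7, -0.6, 2.5, -2.3]]
180 [False, [-0.0, 0.9, 0.4, -0.0, 2.1, 1.6], [-0.0, 0.3, 1.3, 0.0, 1.1, 1.6], [-0.0, 0.0, 1.8, 0.0, 0.4, 1.5], [-0.0, -0.0, 2.1, 1.9, 0.0, -0.4]]
-150 [False, [0.1, 0.9, 0.5, -0.1, 2.0, 1.1], [-0.0, 0.3, 1.3, 0.2, 1.2, 1.0], [-0.2, 0.1, 1.8, 0.8, 0.7, 0.4], [-0.3, 0.0, 2.0, 1.4, 0.7, -0.2]]
-120 [[0.4, 1.0, 0.5, -0.8, 2.3, 0.6], [0.2, 0.7, 0.9, -0.3, 1.8, 0.7], [-0.0, 0.3, 1.3, 0.3, 1.3, 0.4], [-0.3, 0.2, 1.6, 0.9, 1.2, -0.1], [-0.4, 0.3, 1.7, 1.2, 1.3, -0.3]]
-90 [[0.5, 0.7, 1.2, -0.9, 1.8, 0.5], [0.3, 0.5, 1.2, -0.3, 1.6, 0.3], [-0.0, 0.3, 1.3, 0.4, 1.5, -0.1], [-0.3, 0.4, 1.4, 0.8, 1.6, -0.3], [-0.4, 0.5, 1.4, 1.0, 1.8, -0.5]]
-60 [False, [0.3,
[... 8881 characters left out ...]
 1.0, -0.0, 2.7, 1.5], False, [-0.0, 1.1, 0.8, 3.2, 2.9, -1.5]]
30 [[-0.2, 0.1, 1.7, -0.0, 1.3, 0.9], [-0.0, 0.4, 1.4, -0.4, 2.0, 1.0], [0.1, 0.8, 1.1, -0.8, 2.5, 0.8], False, [0.1, 1.1, 0.9, 4.2, 2.8, -0.3]]
150 [[-0.1, 0.7, 1.0, -0.0, 1.5, -1.2], [-0.0, 0.3, 1.4, -0.5, 0.8, -0.8], False, [0.2, 0.4, 2.0, 3.8, 1.4, 1.1], [0.2, 0.5, 2.0, 3.7, 1.7, 1.2]]
180 [[-0.0, 0.7, 0.9, -0.0, 1.6, -1.6], [-0.0, 0.3, 1.5, 0.0, 0.6, -1.6], [-0.0, 0.2, 2.0, 3.1, 0.4, 1.6], [-0.0, 0.3, 2.1, 3.1, 1.2, 1.6], [-0.0, 0.5, 2.1, 3.1, 1.7, 1.6]]
-150 [[0.1, 0.7, 0.9, -0.0, 1.5, -2.0], [-0.0, 0.3, 1.5, 0.5, 0.8, -2.4], [-0.2, 0.2, 1.9, 2.0, 0.8, 2.5], [-0.3, 0.4, 2.1, 2.4, 1.4, 2.1], [-0.3, 0.5, 2.1, 2.5, 1.7, 2.0]]
```

```bash
python3 - <<'E'
from h import *
import pickle
D=np.radians
down=lambda a: np.stack([[np.cos(a),np.sin(a),0],[0,0,-1],np.cross([np.cos(a),np.sin(a),0],[0,0,-1])],1)
print(np.linalg.det(down(.3)))
for nm,p,a in(("ws",[560,60,440],0.5),("wc",[340,-335,260],D(3)-np.pi/2)):
    for aa in(a,a+np.pi):
        q=bot.ik(np.array(p,float),quat(down(aa)))
        if q is not None: break
    print(nm,aa,q.round(2)); bot.move_to(np.array(p,float),quat(down(aa)))
    bot.dwell(.2);c=cam("wrist");pickle.dump(c,open(nm+".pkl","wb"));cv2.imwrite(f"pics/{nm}.png",c["image"])
    print(bot.read_state()["clock"],c["T"].round(2).tolist(),c["fovy"])
a=cv2.imread("pics/ws.png");b=cv2.imread("pics/wc.png");cv2.imwrite("pics/w2.png",cv2.resize(np.hstack([a,b]),None,fx=.714,fy=.714))
# tray placing / pouring feasibility
g=np.array([-63,0,46.]);lip=np.array([47,0,72.])
for phi in(45,50,55):
    T=tool_in_can(D(phi),-1)
    print(phi,"tray psi ok",[psi for psi in range(-180,180,15) if all(bot.ik(np.array([437,312,4+h])+canR(D(psi),0)@g,quat(canR(D(psi),0)@T)) is not None for h in(0,100))])
    for psi in(30,40,45,50,60):
        f=np.array([np.cos(D(psi)),np.sin(D(psi)),0]);ok=[]
        for th in range(0,131,5):
            M=canR(D(psi),D(th));L=np.array([585-25,28-25,0])+[0,0,300-90*min(th/70,1)]
            if bot.ik(L+M@(g-lip),quat(M@T)) is not None: ok.append(th)
        print(phi,psi,ok[0],ok[-1],len(ok))
E
```

```text
0.9999999999999999
ws 0.5 [ 0.04  0.27  1.13 -0.    1.74 -0.46]
2.65 [[0.88, 0.46, 0.14, 522.19], [0.48, -0.84, -0.26, 126.62], [0.0, 0.29, -0.96, 564.21], [0.0, 0.0, 0.0, 1.0]] 64.23609608849623
wc -1.5184364492350666 [-0.85  0.13  1.71 -0.    1.31  0.66]
4.675 [[0.05, -0.96, -0.29, 413.05], [-1.0, -0.05, -0.02, -330.11], [0.0, 0.29, -0.96, 384.47], [0.0, 0.0, 0.0, 1.0]] 64.23609608849623
45 tray psi ok [-180, -165, -150, -135, -120, -105, -90, -75, -60, 30, 45, 60, 75, 90, 105, 120, 135, 150, 165]
45 30 0 125 26
45 40 0 125 26
45 45 0 125 26
45 50 0 120 25
45 60 0 120 25
50 tray psi ok [-180, -165, -150, -135, -120, -105, -90, -75, -60, 30, 45, 60, 75, 90, 105, 120, 135, 150, 165]
50 30 0 120 25
50 40 0 120 25
50 45 0 120 25
50 50 0 115 24
50 60 0 115 24
55 tray psi ok [-180, -165, -150, -135, -120, -105, -90, -75, 45, 60, 75, 90, 105, 120, 135, 150, 165]
55 30 0 120 25
55 40 0 115 24
55 45 0 115 24
55 50 0 110 23
55 60 0 110 23
```

View pics/w2.png

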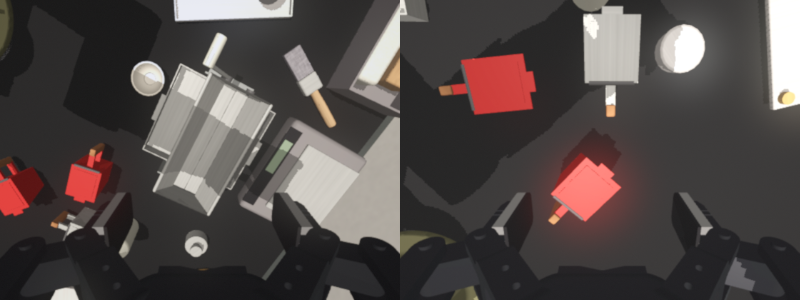

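```bash
python3 - <<'E'
from h import *
import pickle
c=pickle.load(open("wc.pkl","rb"));s=pickle.load(open("ws.pkl","rb"));P=cloud(c);S=cloud(s)
I=c["image"].astype(int)
def rect(p,n): r=cv2.minAreaRect(p[:,:2].astype(np.float32));print(n,len(p),np.round(r[0],1),np.round(r[1],1),round(r[2],1),p[:,2].min().round(),p[:,2].max().round())
near=lambda C,x,y,a,b:(abs(C[...,0]-x)<a)&(abs(C[...,1]-y)<b)
red=(I[...,2]>100)&(I[...,1]<130)&(I[...,2]-I[...,1]>70)&(P[...,0]<345)
rect(P[red&(P[...,2]>60)],"red top");rect(P[red],"red all")
m=near(P,445,-339,70,42)&(P[...,2]>70)&(P[...,2]<80);rect(P[m],"lid")
v,u=np.where(m);
wood=(I[...,2]-I[...,0]>40)&near(P,374,-341,25,20)&(P[...,2]>55)&(P[...,2]<72);rect(P[wood],"wood top")
arm=near(P,380,-341,30,20)&(P[...,2]>54)&(P[...,2]<70);rect(P[arm],"arm+bar")
m=near(S,586,27,70,112)&(S[...,2]>182)&(S[...,2]<191);rect(S[m],"rim")
p=S[m]
for sg in(-1,1):
    q=p[((p[:,0]-586)*sg>40)&(abs(p[:,1]-27)<95)];f=np.polyfit(q[:,1],q[:,0],1);print("rim",sg,len(q),f,np.polyval(f,27),np.percentile(q[:,0],[2,50,98]))
m=(S[...,2]>205)&(S[...,2]<230)&near(S,524,165,40,40);rect(S[m],"grip")
E
```

```text
red top 2523 [ 250.7 -309.3] [ 66.7 113.6] 50.0 60.0 78.0
red all 3109 [ 227.3 -309.7] [ 97.3 149. ] 50.0 -1.0 78.0
lid 7904 [ 448.8 -340.6] [86.1 66.1] 2.9 73.0 79.0
wood top 202 [ 372.1 -344.3] [14.5 11.5] 3.3 59.0 67.0
arm+bar 554 [ 384.8 -343.8] [40.  11.7] 2.1 56.0 67.0
rim 2397 [588.4  30.3] [112.  221.7] 2.3 182.0 190.0
rim -1 867 [-3.94792970e-02  5.36645407e+02] 535.5794660399771 [530.01307049 535.31701405 540.98844775]
rim 1 903 [-3.84949095e-02  6.41520931e+02] 640.4815683263097 [635.3119964 640.2462754 646.0776544]
grip 841 [522.3 164.7] [20.4 44.3] 6.0 205.0 225.0
```

```bash
cat >> h.py <<'E'
D=np.radians
SPL=np.array([588,29,0.]);SY=0.039
def spl(p): return SPL+R.from_euler('z',SY).as_matrix()@np.array(p,float)
lip=np.array([47,0,72.])
BAR=np.array([-63,0,52.])       # bar point taken
CAN=np.array([372.3,-344.2,0])+canR(D(3),0)@[63,0,0]
def tcp(phi,o,psi,th,back=5,p=np.zeros(3)):
    """TCP pose for which can point p is at world o"""
    M=canR(psi,th);T=tool_in_can(phi,-1);return o+M@(BAR-back*T[:,1]-p),quat(M@T)
E
python3 - <<'E'
from h import *
import pickle
c=pickle.load(open("wc.pkl","rb"));P=cloud(c).reshape(-1,3);P=P[(P[:,0]<345)&(P[:,0]>180)&(P[:,1]>-400)&(P[:,1]<-260)&(P[:,2]>30)&(P[:,2]<90)]
for phi in(45,50,55,60):
    p,q=tcp(D(phi),CAN,D(3),0);M=mat(q);L=(P-p)@M
    k=(abs(L[:,0])<46)&(L[:,1]<-50)
    print(phi,p.round(1),"min |z| in body span",np.abs(L[k,2]).min().round(1), "ik",bot.ik(p,q).round(2), "max y-all in |z|<46",L[(abs(L[:,0])<46)&(abs(L[:,2])<46),1].min().round(1))
for phi in(50,55,60):
  for psi in(10,20,30,40,50):
    for lp in((-30,-30,208),(-25,20,208),(-25,-60,208),(-20,-30,240)):
      ok=[th for th in range(60,131,5) if bot.ik(*tcp(D(phi),spl(lp),D(psi),D(th),p=lip)) is not None]
      if ok and ok[-1]>=115: print(phi,psi,lp,ok[0],ok[-1],len(ok))
E
```

```text
45 [ 368.8 -344.4   55.5] min |z| in body span 26.6 ik [-1.12  0.45  2.08  1.29  0.75 -0.67] max y-all in |z|<46 -76.5
50 [ 369.1 -344.4   55.8] min |z| in body span 31.9 ik [-1.09  0.42  2.06  1.16  0.69 -0.51] max y-all in |z|<46 -66.6
55 [ 369.4 -344.4   56.1] min |z| in body span 36.9 ik [-1.06  0.41  2.04  1.    0.66 -0.34] max y-all in |z|<46 -57.1
60 [ 369.8 -344.3   56.3] min |z| in body span 45.2 ik [-1.02  0.4   2.01  0.83  0.64 -0.16] max y-all in |z|<46 -50.1
50 10 (-30, -30, 208) 60 125 14
50 10 (-25, 20, 208) 60 125 14
50 10 (-25, -60, 208) 60 125 14
50 10 (-20, -30, 240) 60 120 13
50 20 (-30, -30, 208) 60 125 14
50 20 (-25, 20, 208) 60 125 14
50 20 (-25, -60, 208) 60 120 13
50 20 (-20, -30, 240) 60 120 13
50 30 (-30, -30, 208) 60 120 13
50 30 (-25, 20, 208) 60 120 13
50 30 (-25, -60, 208) 60 120 13
50 30 (-20, -30, 240) 60 115 12
50 40 (-30, -30, 208) 60 120 13
50 40 (-25, 20, 208) 60 120 13
50 40 (-25, -60, 208) 60 115 12
50 40 (-20, -30, 240) 60 115 12
50 50 (-30, -30, 208) 60 115 12
50 50 (-25, 20, 208) 60 115 12
50 50 (-25, -60, 208) 60 115 12
50 50 (-20, -30, 240) 60 115 12
55 10 (-30, -30, 208) 60 120 13
55 10 (-25, 20, 208) 60 120 13
55 10 (-25, -60, 208) 60 120 13
55 10 (-20, -30, 240) 60 130 13
55 20 (-30, -30, 208) 60 120 13
55 20 (-25, 20, 208) 60 120 13
55 20 (-25, -60, 208) 60 115 12
55 20 (-20, -30, 240) 60 115 12
55 30 (-30, -30, 208) 60 115 12
55 30 (-25, 20, 208) 60 115 12
55 30 (-25, -60, 208) 60 115 12
55 40 (-30, -30, 208) 60 115 12
55 40 (-25, 20, 208) 60 115 12
55 40 (-25, -60, 208) 60 115 12
55 50 (-25, 20, 208) 60 115 12
60 10 (-30, -30, 208) 60 120 13
60 10 (-25, 20, 208) 60 130 14
60 10 (-25, -60, 208) 60 115 12
60 10 (-20, -30, 240) 60 130 13
60 20 (-30, -30, 208) 60 115 12
60 20 (-25, 20, 208) 60 115 12
60 20 (-25, -60, 208) 60 115 12
60 30 (-30, -30, 208) 60 115 12
60 30 (-25, 20, 208) 60 115 12
```

```bash
cat >> h.py <<'E'
PHI=D(58)
def st(m=""):
    s=bot.read_state();print(m,"t%.2f"%s["clock"],s["ee_pos"].round(1),"F",s["ft_force"].round(1),"w%.1f"%s["grip_width"],"q",s["joint_positions"].round(2),flush=True)
E
python3 - <<'E'
from h import *
p,q=tcp(PHI,CAN,D(3),0);y=mat(q)[:,1]
bot.move_gripper(40)
bot.move_to(p-90*y,q);st("pre")
bot.servo_line(p,speed=80,until_force=12) and print("CONTACT");st("at")
bot.move_gripper(0,110);st("grip")
bot.servo_line(p+[0,0,6],speed=40);bot.dwell(.2);st("lift")
c=cam("wrist");d=cam("side");cv2.imwrite("pics/g.png",np.hstack([cv2.resize(c["image"],None,fx=.714,fy=.714),cv2.resize(d["image"][240:420,140:380],(400,300))]))
E
```

```text
pre t5.96 [ 322.4 -347.2  133.3] F [ 0.7 -0.  -0.3] w40.0 q [-1.14  0.2   2.05  0.74  0.82 -0.12]
at t7.23 [ 369.6 -344.6   56.6] F [ 0.2 -0.  -0. ] w39.7 q [-1.04  0.4   2.02  0.9   0.64 -0.24]
grip t7.61 [ 369.7 -344.6   56.8] F [-2.7  1.3  6.6] w9.7 q [-1.04  0.4   2.02  0.9   0.64 -0.24]
lift t8.11 [ 369.6 -344.3   62.1] F [-0.4  0.6 -3. ] w9.9 q [-1.04  0.39  2.02  0.89  0.65 -0.22]
```

View pics/g.png

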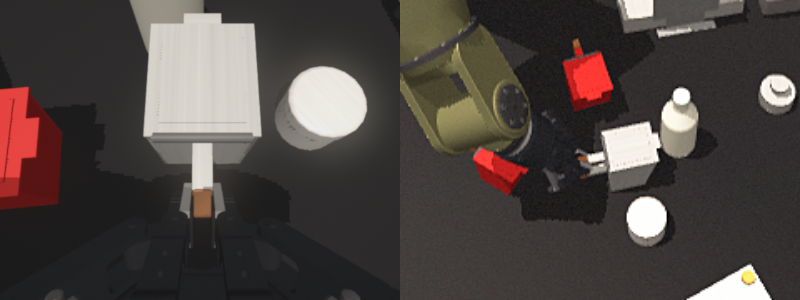

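```bash
cat > pour.py <<'E'
from h import *
psi=D(30);LX,LY=-28,2
def pose(th):
    z=300-90*min(th/70,1);return tcp(PHI,spl((LX,LY,z)),psi,D(th),p=lip)
E
python3 - <<'E'
from pour import *
for th in(0,30,60,90,110,114,116,118): print(th,bot.ik(*pose(th)) is not None,end=" ")
p0,q0=tcp(PHI,CAN,D(3),0)
bot.servo_line(p0+[0,0,210],speed=150);st("up")
p,q=pose(0)
bot.servo_line(p,q,speed=170);st("over")
for th in(20,40,60,72):
    bot.servo_line(*pose(th),speed=90)
st("72deg");c=cam("side");cv2.imwrite("pics/p72.png",cv2.resize(c["image"][100:300,180:420],(720,600)))
E
```

```text
0 True 30 True 60 True 90 True 110 True 114 True 116 True 118 False up t9.72 [ 369.5 -344.1  265.3] F [ 0.4  0.2 -3.7] w9.7 q [-1.04  0.05  1.86  0.58  1.03  0.23]
over t11.82 [462.3 -26.8 284.2] F [ 0.6 -0.4 -4.2] w9.8 q [-0.34 -0.12  1.98  0.51  0.96  0.48]
72deg t13.69 [516.6   4.5 312.2] F [ 0.2 -0.2 -2.3] w9.9 q [ 0.06  0.51  1.2  -0.33  2.05  1.05]
```

View pics/p72.png

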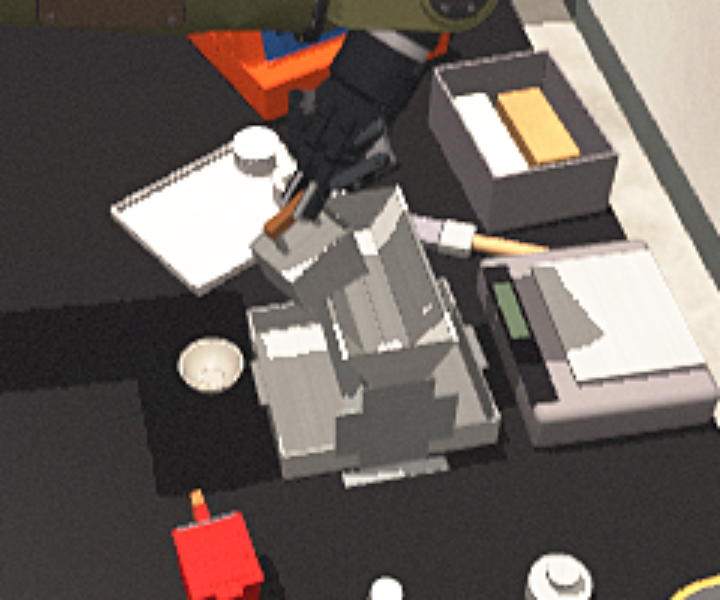

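```bash
python3 - <<'E'
from pour import *
for th in list(range(76,113,4))+[116]:
    bot.servo_line(*pose(th),speed=18)
bot.dwell(.8);st("116")
for th in(110,116,110,116): bot.servo_line(*pose(th),speed=50)
bot.dwell(.3);st("wiggled")
c=cam("top");d=cam("side");a=c["image"][140:240,180:310]
cv2.imwrite("pics/p116.png",np.hstack([cv2.resize(a,(400,308),interpolation=cv2.INTER_CUBIC),cv2.resize(d["image"][140:260,250:406],(400,308),interpolation=cv2.INTER_CUBIC)]))
E
```

```text
116 t21.05 [590.4  47.5 318.2] F [-0.7 -0.  -2.7] w9.7 q [ 0.16  1.02  0.68 -1.    2.7   0.57]
wiggled t22.92 [590.3  47.4 318.7] F [ 0.1  1.  -2.6] w9.7 q [ 0.16  1.02  0.68 -1.    2.7   0.57]
```

View pics/p116.png

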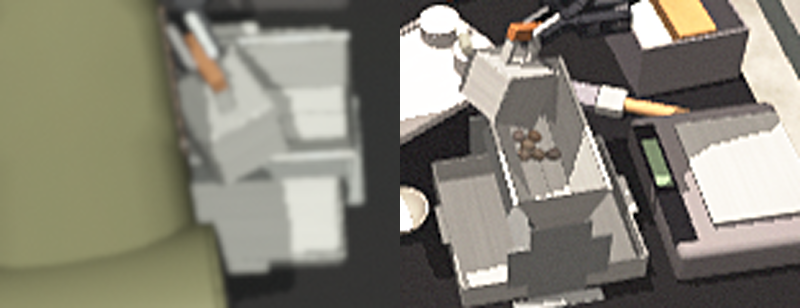

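```bash
cat > place.py <<'E'
from h import *
TR=np.array([480.5,337.9,0]);TY=D(30.5)
def onto(psi,h,x=-45,y=0):
    return tcp(PHI,TR+R.from_euler('z',TY).as_matrix()@[x,y,0]+[0,0,3+h],psi,0)
PS=D(66)
E
python3 - <<'E'
from pour import *
from place import *
for ps in(45,55,66,80,95): print(ps,[None if (k:=bot.ik(*onto(D(ps),h))) is None else k.round(2).tolist() for h in(0,230)])
for th in(104,90,72): bot.servo_line(*pose(th),speed=60)
for th in(54,36,18,0): bot.servo_line(*pose(th),speed=90)
p,q=pose(0);bot.servo_line(p+[0,0,25],q,speed=120);st("upright")
c=cam("side");cv2.imwrite("pics/hop.png",cv2.resize(c["image"][140:260,250:410],(800,600),interpolation=cv2.INTER_CUBIC))
E
```

```text
45 [[0.43, 0.28, 2.2, 0.96, 0.23, 0.32], [0.43, -0.14, 1.99, 0.26, 0.78, 1.08]]
55 [[0.35, 0.3, 2.17, 1.02, 0.36, 0.05], [0.35, -0.11, 1.96, 0.41, 0.86, 0.77]]
66 [[0.29, 0.33, 2.12, 0.97, 0.51, -0.12], [0.29, -0.06, 1.91, 0.51, 0.97, 0.48]]
80 [[0.23, 0.39, 2.02, 0.88, 0.69, -0.28], [0.23, 0.03, 1.83, 0.57, 1.12, 0.19]]
95 [[0.2, 0.47, 1.9, 0.76, 0.86, -0.42], [0.2, 0.13, 1.72, 0.58, 1.28, -0.05]]
upright t27.15 [462.8 -26.1 309.6] F [ 0.3 -0.  -3.1] w9.7 q [-0.33 -0.14  1.94  0.49  1.02  0.52]
```

View pics/hop.png

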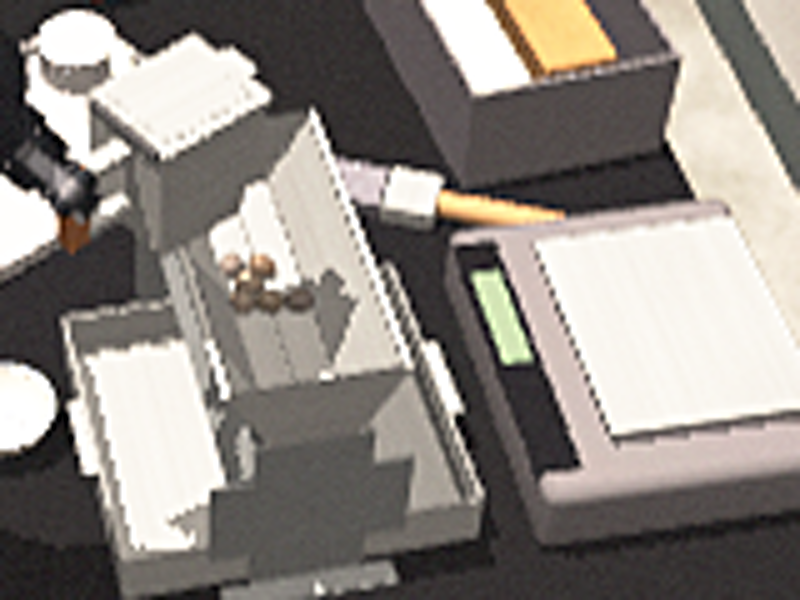

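```bash
python3 - <<'E'
from place import *
p,q=onto(PS,190);bot.servo_line(p,q,speed=170);st("over tray")
bot.servo_line(onto(PS,20)[0],speed=130);bot.dwell(.2);st("hover")
c=cam("side");P=cloud(c).reshape(-1,3);o=onto(PS,20)[0]-canR(PS,0)@(BAR-5*tool_in_can(PHI,-1)[:,1])
I=np.linalg.norm((P-o)[:,:2]-(canR(PS,0)@[10,0,0])[:2],axis=1)<28
p=P[I&(P[:,2]>o[2]+60)&(P[:,2]<o[2]+95)];A=np.c_[p[:,:2]-o[:2],np.ones(len(p))];f=np.linalg.lstsq(A,p[:,2],rcond=None)[0]
r=p[:,2]-A@f;k=abs(r)<4;f=np.linalg.lstsq(A[k],p[k,2],rcond=None)[0];n=canR(PS,0).T@[-f[0],-f[1],1];print("lid n in can frame",n.round(3),"z at o",f[2].round(1),"expect",o[2]+75,len(p),k.sum())
cv2.imwrite("pics/hover.png",cv2.resize(c["image"][120:240,200:360],(800,600),interpolation=cv2.INTER_CUBIC))
E
```

```text
over tray t29.07 [415.2 254.7 249.4] F [ 0.  -1.  -2.3] w9.8 q [ 0.28 -0.02  1.97  0.55  0.88  0.42]
hover t30.73 [415.2 255.1  79.6] F [ 0.5  0.1 -2.8] w10.0 q [ 0.29  0.29  2.11  0.9   0.54 -0.04]
lid n in can frame [-0.02  -0.011  1.   ] z at o 98.6 expect 98.0 118 108
```

View pics/hover.png

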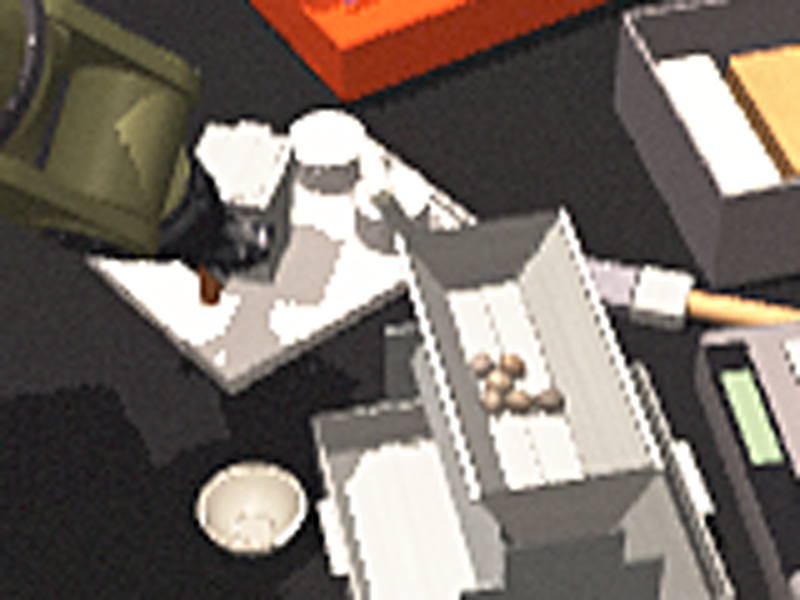

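```bash
python3 - <<'E'
from place import *
p=onto(PS,4)[0];print(bot.servo_line(p,speed=40,until_force=3))
st("near")
print(bot.servo_line(p-[0,0,8],speed=8,until_force=2.5));bot.dwell(.2);st("down")
bot.move_gripper(40);bot.dwell(.2);st("open")
s=bot.read_state();y=mat(s["tool_rot"])[:,1]
bot.servo_line(s["ee_pos"]-100*y,speed=120);st("back")
c=cam("side");P=cloud(c).reshape(-1,3);o=onto(PS,0)[0]-canR(PS,0)@(BAR-5*tool_in_can(PHI,-1)[:,1])
I=np.linalg.norm((P-o)[:,:2]-(canR(PS,0)@[10,0,0])[:2],axis=1)<28
p=P[I&(P[:,2]>60)&(P[:,2]<95)];A=np.c_[p[:,:2]-o[:2],np.ones(len(p))];f=np.linalg.lstsq(A,p[:,2],rcond=None)[0]
k=abs(p[:,2]-A@f)<4;f=np.linalg.lstsq(A[k],p[k,2],rcond=None)[0];print("lid n",(canR(PS,0).T@[-f[0],-f[1],1]).round(3),f[2].round(1),len(p))
E
```

```text
False
near t31.32 [415.  255.1  63.1] F [-0.1 -0.4 -2. ] w9.6 q [ 0.29  0.33  2.12  0.96  0.52 -0.1 ]
True
down t32.09 [415.1 255.   59.7] F [ 0.1 -1.4  6.1] w9.7 q [ 0.29  0.33  2.12  0.97  0.51 -0.12]
open t32.69 [414.5 254.9  59.2] F [-0.3 -0.9  0.6] w39.9 q [ 0.29  0.33  2.12  0.97  0.51 -0.12]
back t33.67 [393.  206.7 143.6] F [-1.  -0.5  0.8] w39.9 q [0.17 0.07 2.17 0.74 0.71 0.07]
lid n [-0.004 -0.005  1.   ] 79.0 110
```

```bash
python3 - <<'E'
from h import *
def lev(a,dz=0):
    t=np.pi-np.arctan2(82,38)-a
    return spl((-24+90*np.cos(t)+.7,143,133+90*np.sin(t)+dz))
def down(a): 
    x=np.array([np.cos(a),np.sin(a),0]);y=np.array([0,0,-1.]);return quat(np.stack([x,y,np.cross(x,y)],1))
for a in(SY,SY+np.pi):
    qs=[bot.ik(lev(v,d),down(a)) for v,d in((0,90),(0,0),(.75,0),(1.5,0),(1.5,90))]
    print(a,[None if k is None else k.round(2).tolist() for k in qs])
    if all(k is not None for k in qs): break
Q=down(a)
s=bot.read_state();bot.servo_line(s["ee_pos"]+[0,0,190],speed=170)
bot.move_to(lev(0,90),Q);st("above")
c=cam("side");cv2.imwrite("pics/lev0.png",c["image"])
print(bot.servo_line(lev(0),speed=80,until_force=8));st("straddle")
bot.move_gripper(18,20);st("closed")
for v in np.arange(.15,1.36,.15): bot.servo_line(lev(v),speed=60)
st("1.35")
for v in(1.45,1.53): print(v,bot.servo_line(lev(v),speed=30,until_force=12))
st("end");bot.move_gripper(45);bot.servo_line(bot.read_state()["ee_pos"]+[0,0,120],speed=100);bot.dwell(1);st("clear")
c=cam("side");d=cam("wrist");cv2.imwrite("pics/end.png",np.hstack([cv2.resize(c["image"][130:270,200:387],(400,300),interpolation=cv2.INTER_CUBIC),cv2.resize(d["image"],(400,300))]))
E
```

```text
0.039 [[0.25, 0.26, 1.45, -0.0, 1.44, 0.21], [0.25, 0.33, 1.57, -0.0, 1.24, 0.21], [0.23, 0.46, 1.37, -0.0, 1.31, 0.19], [0.21, 0.61, 1.25, -0.0, 1.28, 0.17], [0.21, 0.55, 1.14, -0.0, 1.46, 0.17]]
above t35.64 [521.1 169.8 303.4] F [-0.5  0.   0.5] w39.8 q [0.25 0.26 1.45 0.   1.44 0.21]
False
straddle t36.97 [521.5 169.6 215.2] F [-0.9  0.4  0.4] w39.9 q [0.25 0.33 1.57 0.   1.24 0.21]
closed t37.31 [521.4 169.5 214.8] F [-0.3 -0.1  0. ] w18.2 q [ 0.25  0.33  1.57 -0.    1.24  0.21]
1.35 t40.68 [630.6 173.7 187.3] F [0.3 0.7 0.1] w18.0 q [0.21 0.58 1.26 0.   1.29 0.17]
1.45 False
1.53 False
end t41.52 [639.2 174.1 173.9] F [-0.2  0.5  0.6] w18.1 q [ 0.21  0.61  1.25 -0.    1.28  0.17]
clear t44.25 [639.2 174.1 294.2] F [ 0.5 -0.1 -0.8] w45.2 q [0.21 0.54 1.09 0.   1.52 0.17]
```

View pics/end.png

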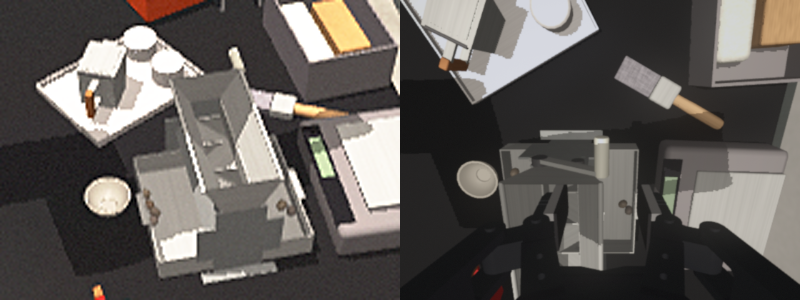

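```bash
python3 - <<'E'
from h import *
s=bot.read_state();bot.servo_line(s["ee_pos"]+[0,0,90],speed=150)
bot.move_joints([1.212,0.1,1.521,0,1.321,-0.067]);bot.dwell(.5);st("home")
t=cam("top");c=cam("side")
for n,k in(("top",t),("side",c)):
    S=(cloud(k)-SPL)@R.from_euler('z',SY).as_matrix()
    m=(S[...,1]>122)&(S[...,1]<165)&(abs(S[...,0])<120)&(S[...,2]>120)&(S[...,2]<250)
    print(n,"grip in splitter",np.median(S[m],0).round(1),m.sum())
    hsv=cv2.cvtColor(k["image"],cv2.COLOR_BGR2HSV).astype(int)
    p=(abs(S[...,0])<118)&(abs(S[...,1])<106)&(S[...,2]<60)&(hsv[...,1]>50)&(hsv[...,2]>40)
    nl,L,stt,ce=cv2.connectedComponentsWithStats(p.astype(np.uint8))
    for i in range(1,nl):
        if stt[i,4]>3: print("  blob",ce[i].round(),stt[i,4],np.median(S[L==i],0).round())
cv2.imwrite("pics/fin.png",np.hstack([cv2.resize(t["image"][140:240,190:310],(400,333),interpolation=cv2.INTER_CUBIC),cv2.resize(c["image"][180:262,255:353],(398,333),interpolation=cv2.INTER_CUBIC)]))
E
```

```text
home t47.73 [152.6 511.  358.7] F [-1.   0.5 -0. ] w44.6 q [ 1.21  0.1   1.52  0.    1.32 -0.07]
top grip in splitter [ 52.9 135.1 182. ] 109
side grip in splitter [ 53.  139.7 183.6] 39
  blob [270. 226.] 55 [-102.   20.   16.]
  blob [331. 225.] 17 [ 95. -17.  14.]
  blob [336. 228.] 11 [106. -31.  14.]
```

View pics/fin.png

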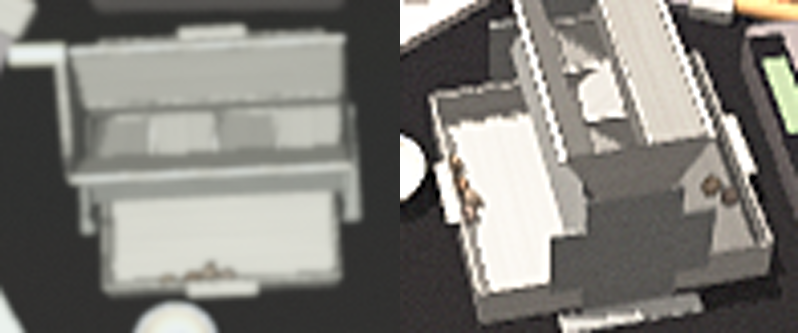

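```bash
python3 -c "
from h import *
bot.finish_job();st('done')"
```

```text
the job is handed in; nothing more can be done
the job is handed in; nothing more can be done
```

I did every step of the task and handed the job in at about 48 s of the 72 s; no verdict was reported.

**What I did:**
- I gripped the can by its handle at a steep angle, to keep clear of the red can behind it.
- I tipped the can to 116° over the hopper, and six pebbles showed on the shut gate.
- I stood the can in the free half of the tray.
- I swung the lever over and left it there.

**Last checks:**
- **Can:** upright to within about 0.01 rad with the lid shut, measured after I let go. It touched down on the tray with about 9 N.
- **Gate lever:** the grip now sits at splitter x≈53 mm, which puts the gate at about 1.45–1.5 rad.
- **Pebbles:** two are separately visible in the +x pan. The rest form one cluster in the -x pan, about the right size for four. I saw none in the hopper or on the bench.
- **Other things:** nothing on the bench appeared moved in the pictures, but I did not measure their positions.

**What disagreed:** the count of four in the -x pan comes from the cluster's size and the picture, because those pebbles touch each other. The automatic pebble search found none in the top camera's view, though they are visible in that picture.

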